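# Clamp a gel cassette in the ratchet casting stand

## Robot

A 6-joint arm with a two-finger parallel gripper is mounted at the origin on the work surface. World frame = base frame: x ahead of the robot, y to its left, z up, the work surface at z = 0. Lengths are in mm, angles in rad, forces in N, time in s.
With the tool pointing down it reaches from about 350 to 775 mm from the base axis. Payload 7.3 kg.
Tool frame: the origin (TCP) lies at the very end of the fingers, on their centre line; the grasp point (between the pads) lies 19 mm behind it; z points along the fingers, y is the line along which they close (so a half turn about z gives the same grasp; the last joint's range is limited). The gripper opens to 92 mm and grips with 3 to 60 N. Pads are 19 mm wide; open, the fingers measure 130 mm over their backs; the gripper's body (75 mm by 190 mm) begins 47 mm behind the grasp point.
Start: joints at [1.018, 0.342, 1.524, -0, 1.275, -0.146], TCP at [207.716, 482.181, 226.741] pointing down, gripper open.
Joint ranges: [-2.53, 2.53], [-0.77, 2.02], [0.04, 2.7], [-1, 4.14], [0.28, 2.66], [-3.11, 3.11]. Speed limits (rad/s): [2.57, 2.57, 3.14, 3.14, 3.14, 3.14].

## Interface

Orientations are given as [roll, pitch, yaw] about the fixed x, y, z axes, in that order (R = Rz(yaw) Ry(pitch) Rx(roll)).
In Python, from plant import bot gives the robot as it stands.
- The arm moves only by the tool apply_moves, never from a script. Its argument "motion" is text: rows parted by semicolons, each of 4 numbers parted by spaces: the shift along the tool's x, y, z in m, then the turn about the tool's z in degrees. A call has 1 to 8 rows; each row shifts and turns the commanded pose from where the row before left it, along the tool's axes as they then stand; what a row does not reach is not made up. A row lasts 1/8 s, in which the tool goes at most 62.5 mm and 10.7 degrees, less where a joint would pass 70% of its speed; a pose out of reach is approached as far as the arm can. A call with a gripper value outside its range is refused whole. "fingers" is the opening, from -1 (shut) to 1 (fully open), set as the call begins (left out, the last holds). The fingers move at their own pace and stop on an object; the grip force is fixed at half the most. Time passes only in rows, so rows that do not move let the fingers close. It gives the time, the measured TCP pose, the force, the opening and the grip force at its end, in the units of the state.
- bot.get_obs(): the state, without advancing time (a new reading comes with each control period).
- bot.capture(name): name is "scene" or "top"; returns a dict with "img" (384x512x3 uint8, blue, green, red), "range_z" (384x512 float32, mm along the optical axis (not along the pixel's ray), 0 where there is no reading), "fx", "fy", "cx", "cy" (pixels), "world_from_camera" (4x4, takes a point from camera to world coordinates). Camera axes: x right, y down, z forward; pixel columns grow to the right and rows downward; lengths in mm; the calibration is good to about 2 mm. A picture is of the moment at which its call begins.
- bot.close_job(): hands the job in; it is judged then, once.
Trained networks look in a picture, given as the dict that the camera call returned (one of the last four; its "shot" number tells which), for a name from the list of things; names that differ only in an ending like _2 or _b are one class to them, and where a whole thing is asked for, a point or a joint stands for the part that bears it (a point fixed in the world has none). Each returns a list of dicts, best first, with "p" (0 to 1); they miss things now and then, are a little off and sometimes report something else, mostly with a low value. They report only what shows in the picture. A call takes as long as a camera call. They do not tell look-alikes from the thing itself.
- bot.cut_out(picture, thing): "pixels" (384x512 bool, what is visible of it) and "point" ([column, row] in pixels, amid what is visible of it).
The state is a dict: "time": time; "joint_positions": joint angles; "dq": joint speeds; "tau": joint torques, N m; "tool_pos": TCP position; "tcp_rot": TCP orientation; "contact_force": force on the tool from outside, world axes, zero at the start; "moment": the same for the moment, N m; "grip_width": finger opening in mm; "finger_force": force on a finger pad.
Only numpy, scipy, OpenCV 4.12 (cv2) and the standard library are available. Lean on these libraries where they do the work, as an engineer would, in place of code of your own. Each camera call takes 0.05 s, during which the arm holds its last target. There are 200 camera calls.

## Task

Take the upright white gel cassette out of the drain rack and stand it squarely in the slot of the casting stand, against the back jaw, and let go of it. Then wind the stand's knob clockwise, feeling for the moment when the sprung foot bears on the cassette, and leave the pawl caught on the first ratchet tooth that holds the cassette firmly clamped: do not wind it a tooth too tight, or the plates crack. Leave the other things on the bench where they are.

Things in the scene. Friction and masses are not known exactly. Their poses are not given: they have to be found in the camera images.
- cassette: Gel cassette: white rigid slab with grey edges, 80 mm wide (its x), 10 mm thick (its y), 90 mm tall (its z), 0.13 to 0.25 kg. Origin at the centre of its underside. Starts upright in the drain rack; symmetric, either way round is right.
- drain: White drain rack, 110 x 80 mm, origin on the bench under its centre. The cassette stands on its 8 mm floor between two ribs (38 mm above the bench, 14 mm gap), width along the rack's x. Two more ribs stand 34 mm to either side in its y.
- stand: Aluminium casting stand, heavy and fixed: base plate 130 mm (x) by 230 mm (y), 8 mm thick, origin on the bench. In its frame the slot lies at the -y end, then the rubber foot that is driven to -y by a rack, then the knob with its ratchet wheel, centred at x 0, y +70 mm.
- slot (a point): Where the centre of the cassette's underside belongs: on the stand's floor, 8 mm above the bench, 5 mm from the jaw's face. Axes as the stand: cassette width along x, jaw on the -y side, foot comes from +y. The channel is 24 mm from jaw to a 6 mm high lip; cheeks (32 mm above the bench) leave 4 mm at each end in x. The cassette stands by itself anywhere in it; the foot pushes it to the jaw.
- jaw: Grey fixed back jaw behind the slot, 88 mm wide (x), 12 mm thick (y), its top 50 mm above the bench. Origin: lower edge of the face that meets the cassette, 8 mm above the bench.
- knob_grip (a point): On the knob's vertical axis, 70 mm above the bench, at mid height of the black grip bar: 60 mm long (its x), 14 mm thick (its y), from 53 to 87 mm above the bench. Turns with the knob; its x lies along the stand's x at knob 0. Grip across the 14 mm. Nothing else is higher than 53 mm within 65 mm of the axis.
- knob (a joint): Knob angle, rad, 0 at the start, grows clockwise seen from above. One tooth is 0.419 rad. The foot moves 15 mm per rad. Running torque is 0.03 to 0.14 N m (return spring, friction, pawl's ramp), with a short forward kick as the pawl drops; with the foot pressing the cassette on the jaw it is 0.15 N m more, growing. A released knob springs back onto the last caught tooth and cannot be wound back.
- pawl_tip (a point): Fixed point where the sprung pawl's tip rests on the 15-tooth wheel (70 mm across, 28 to 36 mm above the bench), on the wheel's +y side. The pawl drops behind a new tooth when the knob is about 0.01 to 0.03 rad past a multiple of 0.419, and then holds it at that multiple, up to 0.015 rad less under load.
- foot_line (a point): Fixed point on the line along which the foot moves, 32 mm above the bench, over the lip. Foot: rubber, 34 x 26 mm face, on a brass stem set by hand and not measured: it starts 9 to 24 mm clear of a cassette that is against the jaw, so the 2nd, 3rd or 4th tooth clamps. Its preloaded spring gives about 10 N at first bearing, then 6.3 N more a tooth; the right tooth holds with about 10 to 17 N.
- bottle: Bystander: capped reagent bottle, 70 mm across, 110 mm tall. Origin under its centre.
- tipbox: Bystander: pipette-tip box, 85 x 120 mm, 63 mm high. Origin under its centre.
- dishes: Bystander: two stacked culture dishes, 58 mm across, 27 mm high, on the bench between stand and rack. Origin under their centre.
- beaker: Bystander: clear plastic beaker, 68 mm across, 85 mm tall. Origin under its centre.
- pen: Bystander: marker pen 140 mm long, 13 mm thick, lying near the robot. Origin on the bench under its middle.
There are look-alikes about, which are no part of the job. There is more than one size of the cassette; the one meant has the size given above.

How it is judged:
By the outcome, as a careful person would: the job done as asked, in the order asked, and still so for the second after the job is handed in, with the robot touching nothing.
It also fails if it takes over 67 s, if anything falls off the work surface, if the arm or the gripper's body presses on something with over 40 N, if the wrist force passes 120 N, or if a joint passes its speed limit or range.

## Working session

There is one attempt and no reset: what is moved stays moved. The work goes in short steps, Python scripts to look and compute and a tool call to move; the robot and the scene stay as the last step left them, time stands still between calls to the robot, and variables do not carry over. Pictures are saved under pics/ and viewed, at most 10 in all, crops included, and the job is handed in when it is done.

Besides the shell and the picture viewer there is one more tool, called after "Call:" as name(argument=value, ...), one argument or row to a line, values as JSON. apply_moves: Moves the arm, as the interface text tells. Its arguments: {"type":"object","properties":{"motion":{"type":"string"},"fingers":{"type":"number"}},"required":["motion"]}

```bash
ls; mkdir -p pics
cat > h.py <<'E'
import numpy as np,cv2
from plant import bot
def world(c,u,v,z=None):
    z=c["range_z"][v,u] if z is None else z
    p=np.stack([(u-c["cx"])/c["fx"]*z,(v-c["cy"])/c["fy"]*z,z,np.ones_like(z)],0)
    return (c["world_from_camera"]@p)[:3].T
def cloud(c,mask):
    v,u=np.nonzero(mask&(c["range_z"]>0)); return world(c,u,v)
E
python3 - <<'E'
from h import *
o=bot.get_obs();print(o)
for n in("top","scene"):
    c=bot.capture(n);cv2.imwrite(f"pics/{n}0.png",c["img"]);print(n,c["fx"],c["world_from_camera"].round(3).tolist())
    for t in("cassette","drain","stand","jaw","knob_grip","bottle","tipbox","dishes","beaker","pen"):
        for d in bot.cut_out(c,t):
            P=cloud(c,d["pixels"])
            if len(P): print(t,round(d["p"],2),np.round(d["point"]),d["pixels"].sum(),np.percentile(P,[2,50,98],axis=0).round(0).tolist())
E
```

```text
pics
{'time': 0.0, 'joint_positions': array([ 1.01799733e+00,  3.42736103e-01,  1.52498398e+00, -1.49253578e-06,
        1.27537545e+00, -1.46006176e-01]), 'dq': array([-6.99867388e-04, -1.33323588e-04,  2.42527620e-04, -7.38458767e-05,
        5.61831470e-04, -1.42651857e-03]), 'tau': array([ 1.46660997e-03, -4.31223929e+01, -2.44227755e+01,  7.19343452e-02,
        5.56252396e-02, -1.28746851e-04]), 'tool_pos': array([207.50333553, 481.83344629, 226.04953813]), 'tcp_rot': array([-3.14010556e+00, -2.17238789e-04,  2.73480011e+00]), 'contact_force': array([-0.73403342, -0.48671968, -0.16398878]), 'moment': array([ 0.01555095, -0.05489497,  0.01868034]), 'finger_force': 0.0, 'grip_width': 91.96688384333414}
top 349.5047965694282 [[0.024, -0.983, 0.18, 435.924], [-1.0, -0.025, -0.003, 15.615], [0.007, -0.18, -0.984, 872.112], [0.0, 0.0, 0.0, 1.0]]
cassette 0.88 [382. 209.] 299 [[519.0, -308.0, 1.0], [540.0, -289.0, 43.0], [562.0, -269.0, 66.0]]
cassette 0.69 [338. 213.] 331 [[480.0, -185.0, 37.0], [519.0, -177.0, 87.0], [555.0, -173.0, 100.0]]
cassette 0.46 [159. 138.] 924 [[673.0, 216
[... 2152 characters left out ...]
716.0, 261.0, 77.0], [743.0, 287.0, 111.0]]
tipbox 0.67 [196. 247.] 2713 [[691.0, -9.0, 7.0], [738.0, 57.0, 62.0], [782.0, 108.0, 65.0]]
dishes 0.8 [291. 177.] 523 [[429.0, -18.0, 2.0], [459.0, 11.0, 26.0], [483.0, 34.0, 30.0]]
beaker 0.68 [146. 150.] 990 [[674.0, -251.0, 5.0], [704.0, -224.0, 54.0], [733.0, -188.0, 85.0]]
beaker 0.56 [225. 143.] 1001 [[470.0, -215.0, -1.0], [535.0, -164.0, 18.0], [574.0, -138.0, 39.0]]
beaker 0.49 [225. 121.] 658 [[480.0, -184.0, 34.0], [519.0, -175.0, 72.0], [559.0, -170.0, 99.0]]
pen 0.73 [198. 248.] 2704 [[689.0, -10.0, 7.0], [738.0, 56.0, 62.0], [782.0, 108.0, 65.0]]
pen 0.68 [319. 158.] 323 [[331.0, -56.0, -2.0], [363.0, 2.0, 9.0], [396.0, 61.0, 14.0]]
```

Run:
```python
from h import *
cs={n:bot.capture(n) for n in("top","scene")}
ims=[cv2.resize(c["img"],None,fx=1.5,fy=1.5)[:, :] for c in cs.values()]
cv2.imwrite("pics/a.png",ims[0]);cv2.imwrite("pics/b.png",ims[1])
c=cs["scene"];cv2.imwrite("pics/crop.png",cv2.resize(c["img"][80:300,140:440],None,fx=2.6,fy=2.6,interpolation=cv2.INTER_CUBIC))
def rect(n,P):
    print(n,len(P),[np.round(x,1).tolist() if not np.isscalar(x) else round(x,1) for x in cv2.minAreaRect(P[:,:2].astype(np.float32))],"zmed",np.median(P[:,2]).round(1),"mean",P[:,:2].mean(0).round(1))
for n,c in cs.items():
    P=cloud(c,c["range_z"]>0)
    def box(x0,x1,y0,y1,z0,z1):
        m=(P[:,0]>x0)&(P[:,0]<x1)&(P[:,1]>y0)&(P[:,1]<y1)&(P[:,2]>z0)&(P[:,2]<z1);return P[m]
    print(n)
    rect("cas top",box(470,570,-200,-155,93,104))
    rect("cas side",box(470,570,-200,-155,45,104))
    rect("rack",box(440,600,-230,-120,4,42))
    rect("jawtop",box(420,520,85,140,46,54))
    rect("gripbar",box(470,570,210,290,80,92))
    rect("stand",box(400,600,60,310,5,92))
    rect("cheeks",box(400,540,85,170,28,36))
```

```text
top
cas top 177 [[517.3, -180.6], [10.9, 80.1], 86.3] zmed 97.7 mean [ 516.1 -180. ]
cas side 352 [[517.2, -180.6], [11.0, 80.6], 86.4] zmed 93.2 mean [ 515.8 -178. ]
rack 1141 [[516.0, -170.0], [100.0, 139.4], 87.0] zmed 11.4 mean [ 513.5 -175.2]
jawtop 196 [[470.0, 109.4], [12.2, 87.1], 70.3] zmed 49.8 mean [469.2 109.6]
gripbar 172 [[517.9, 244.8], [14.6, 59.3], 70.0] zmed 86.8 mean [517.5 244.2]
stand 4832 [[498.7, 186.0], [246.5, 190.0], 87.8] zmed 8.9 mean [496.7 187.5]
cheeks 134 [[479.6, 137.5], [71.4, 103.8], 70.2] zmed 32.0 mean [475.2 129.8]
scene
cas top 148 [[518.8, -178.8], [13.6, 79.9], 87.4] zmed 96.6 mean [ 519.3 -177.8]
cas side 541 [[519.2, -178.6], [14.4, 80.6], 86.4] zmed 79.1 mean [ 520.7 -175.4]
rack 988 [[519.9, -173.7], [79.6, 113.7], 81.8] zmed 21.7 mean [ 529.7 -163.6]
jawtop 209 [[470.9, 111.9], [13.8, 87.9], 71.1] zmed 49.3 mean [471.5 112. ]
gripbar 220 [[519.9, 246.7], [15.3, 59.7], 71.4] zmed 85.8 mean [520.9 247.5]
stand 5559 [[498.4, 188.5], [243.6, 186.1], 85.3] zmed 9.3 mean [508.3 200.8]
cheeks 214 [[482.2, 140.6], [65.2, 105.0], 67.1] zmed 31.7 mean [479.3 129.9]
```

View pics/a.png

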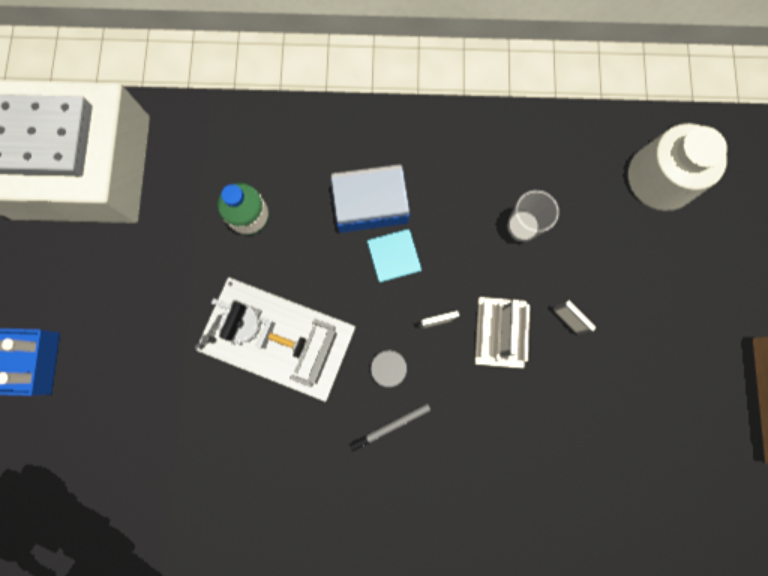

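View pics/crop.png

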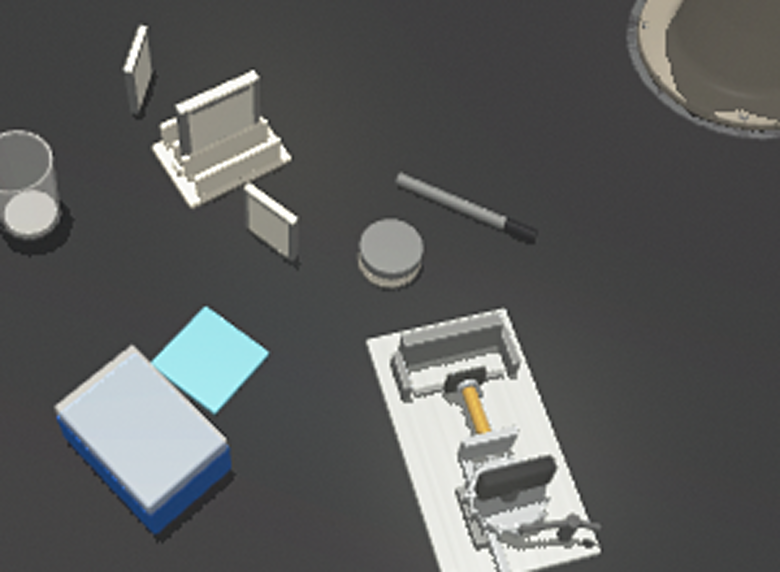

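Candidates in the scene picture: the rack cassette (223,122) with its top at 98 mm and 80 mm wide, and two smaller loose ones at (195,105) and (244,164), each 66 mm tall. In the crop, the rack one is the big upright slab between the ribs, so I choose it. The stand is at lower right, with its jaw at (315,210) and its knob at (334,267).

Call:
apply_moves(
  motion="0 0 0 -9.8; 0 0 0 -9.9; -0.025 -0.0458 0 0; -0.025 -0.0458 0 0; -0.025 -0.0458 0 0; -0.025 -0.0458 0 0; -0.025 -0.0458 0 0; -0.025 -0.0458 0 0",
  fingers=0,
)

```text
time: 2.2
tool_pos: [340.7, 197.0, 227.0]
tcp_rot: [3.141, 0.001, 3.079]
contact_force: [0.2, 0.1, 0.9]
grip_width: 46.0
finger_force: 0.0
```

Call:
apply_moves(
  motion="-0.025 -0.0458 0 0; -0.025 -0.0458 0 0; -0.025 -0.0458 0 0; -0.025 -0.0458 0 0; -0.025 -0.0458 0 0; -0.025 -0.0458 0 0; -0.025 -0.0458 0 0; -0.0256 -0.0456 0 0",
)

```text
time: 3.2
tool_pos: [517.9, -181.3, 226.8]
tcp_rot: [3.141, 0.0, 3.078]
contact_force: [-0.4, 0.1, 0.4]
grip_width: 46.2
finger_force: 0.0
```

Call:
apply_moves(
  motion="0 0 0 0; 0 0 0 0",
)

```text
time: 3.45
tool_pos: [516.8, -179.2, 226.3]
tcp_rot: [3.141, -0.001, 3.078]
contact_force: [-0.3, 0.6, 0.7]
grip_width: 46.2
finger_force: 0.0
```

Call:
apply_moves(
  motion="0 0 0.03 0; 0 0 0.03 0; 0 0 0.03 0; 0 0 0.03 0; 0 0 0.025 0; 0 0 0.019 0; 0 0 0 0; 0 0 0 0",
)

```text
time: 4.45
tool_pos: [517.7, -179.1, 63.8]
tcp_rot: [-3.141, 0.001, 3.08]
contact_force: [1.0, -0.8, 0.8]
grip_width: 46.0
finger_force: 0.0
```

Call:
apply_moves(
  motion="0 0 0 0; 0 0 0 0; 0 0 0 0; 0 0 0 0; 0 0 0 0; 0 0 0 0",
  fingers=-1,
)

```text
time: 5.2
tool_pos: [517.3, -179.7, 62.8]
tcp_rot: [3.142, 0.0, 3.079]
contact_force: [-1.5, -0.3, 1.5]
grip_width: 10.1
finger_force: 30.0
```

Run:
```python
from h import *
o=bot.get_obs();print({k:np.round(o[k],3) for k in("time","tool_pos","tcp_rot","contact_force","moment","grip_width","finger_force")})
c=bot.capture("scene");cv2.imwrite("pics/g.png",cv2.resize(c["img"][60:220,130:340],None,fx=3.5,fy=3.5,interpolation=cv2.INTER_CUBIC))
```

```text
{'time': np.float64(5.2), 'tool_pos': array([ 517.322, -179.662,   62.774]), 'tcp_rot': array([3.142, 0.   , 3.079]), 'contact_force': array([-1.515, -0.278,  1.461]), 'moment': array([ 0.048,  0.076, -0.016]), 'grip_width': np.float64(10.065), 'finger_force': np.float64(30.0)}
```

View pics/g.png

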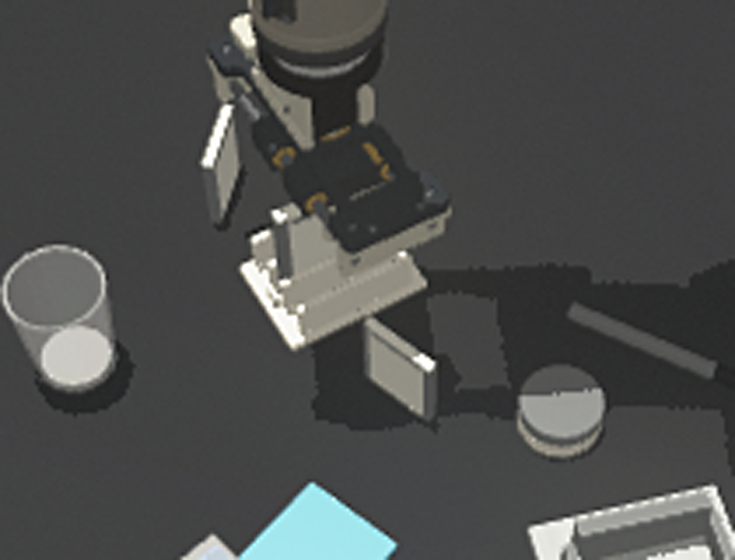

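The cassette is held at 10.1 mm opening, with the bystanders undisturbed. Now I lift it.

Call:
apply_moves(
  motion="0 0 -0.01 0; 0 0 -0.02 0; 0 0 -0.03 0; 0 0 -0.03 0; 0 0 -0.01 0; 0 0 0 5.3; 0 0 0 5.4; 0 0 0 5.3",
)

```text
time: 6.25
tool_pos: [516.7, -179.3, 161.8]
tcp_rot: [3.141, -0.002, 2.796]
contact_force: [0.4, -0.5, -2.2]
grip_width: 9.8
finger_force: 30.0
```

Call:
apply_moves(
  motion="0.010 0.019 0 0; 0.020 0.038 0 0; 0.022 0.042 0 0; 0.022 0.042 0 0; 0.022 0.042 0 0; 0.022 0.042 0 0; 0.016 0.030 0 0; 0.008 0.013 0 0",
)

```text
time: 7.25
tool_pos: [472.0, 122.8, 162.4]
tcp_rot: [-3.141, -0.001, 2.803]
contact_force: [0.1, -0.1, -1.7]
grip_width: 9.7
finger_force: 30.0
```

Call:
apply_moves(
  motion="0 0 0 0; 0 0 0 0; 0 0 0 0",
)

```text
time: 7.62
tool_pos: [473.7, 119.5, 162.7]
tcp_rot: [-3.141, 0.0, 2.798]
contact_force: [0.1, 0.6, -1.8]
grip_width: 9.7
finger_force: 30.0
```

Run:
```python
from h import *
o=bot.get_obs();print({k:np.round(o[k],3) for k in("time","tool_pos","tcp_rot","contact_force","moment","grip_width","finger_force")})
t=o["tool_pos"];yw=o["tcp_rot"][2]
ex=np.array([np.cos(yw),np.sin(yw)]);ey=np.array([np.sin(yw),-np.cos(yw)])
for n in("scene","top"):
    c=bot.capture(n)
    cv2.imwrite(f"pics/h_{n}.png",cv2.resize(c["img"],None,fx=1.5,fy=1.5))
    for d in bot.cut_out(c,"cassette"):
        P=cloud(c,d["pixels"]);
        if len(P)<20: continue
        q=P[:,:2]-t[:2]
        s=(P[:,2]>60)
        if np.abs(np.median(q,0)).max()<60: print(n,round(d["p"],2),len(P),"x",np.percentile(q@ex,[1,5,50,95,99]).round(1),"y",np.percentile(q@ey,[1,5,50,95,99]).round(1),"z",np.percentile(P[:,2],[1,5,95,99]).round(1))
    P=cloud(c,c["range_z"]>0);q=P[:,:2]-t[:2];u=q@ex;v=q@ey
    m=(abs(u)<70)&(abs(v)<12)&(P[:,2]>85)&(P[:,2]<185)
    print(n,"vol",m.sum(),np.percentile(u[m],[1,3,97,99]).round(1) if m.sum() else"",P[m,2].min().round(1) if m.sum() else "")
    for nm,x0,x1,y0,y1,z0,z1 in(("jaw",420,520,85,140,46,54),("bar",470,570,210,290,80,92)):
        m=(P[:,0]>x0)&(P[:,0]<x1)&(P[:,1]>y0)&(P[:,1]<y1)&(P[:,2]>z0)&(P[:,2]<z1)
        if m.sum()>20: print(nm,m.sum(),cv2.minAreaRect(P[m][:,:2].astype(np.float32)))
```

```text
{'time': np.float64(7.625), 'tool_pos': array([473.684, 119.526, 162.666]), 'tcp_rot': array([-3.141,  0.   ,  2.798]), 'contact_force': array([ 0.129,  0.561, -1.824]), 'moment': array([-0.001,  0.014, -0.047]), 'grip_width': np.float64(9.675), 'finger_force': np.float64(29.999)}
scene 0.57 456 x [-41.7 -41.3 -27.2   5.9  35.8] y [-96.8  -2.4   5.5   6.8  16. ] z [ -1.7 112.4 197.7 215.4]
scene vol 402 [-41.8 -41.4  35.4  37.7] 107.1
jaw 172 ((478.1475830078125, 109.54889678955078), (13.265569686889648, 72.01051330566406), 70.692138671875)
bar 221 ((519.814208984375, 246.9776153564453), (15.114663124084473, 59.11437225341797), 71.49834442138672)
top vol 0
```

View pics/h_scene.png

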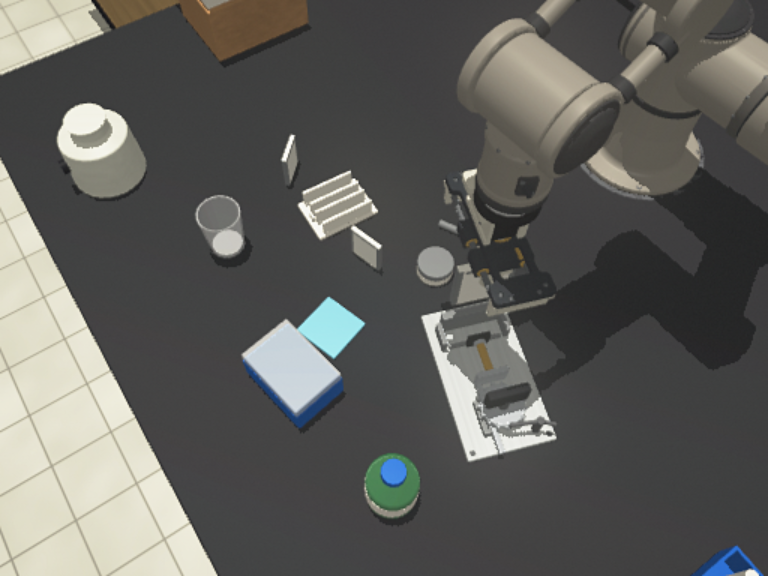

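The cassette hangs square below the gripper at about (480,285) in this picture, over the slot. I'll shift a little off the jaw and descend.

Call:
apply_moves(
  motion="0.0015 0.0055 0 0; 0 0 0.015 0; 0 0 0.02 0; 0 0 0.02 0; 0 0 0.01 0; 0 0 0 0; 0 0 0 0",
)

```text
time: 8.7
tool_pos: [474.4, 126.3, 98.4]
tcp_rot: [3.141, 0.001, 2.799]
contact_force: [-0.0, -0.6, -1.3]
grip_width: 9.9
finger_force: 30.0
```

Call:
apply_moves(
  motion="0 0 0.006 0; 0 0 0.006 0; 0 0 0.006 0; 0 0 0.006 0; 0 0 0.004 0; 0 0 0 0",
)

```text
time: 9.45
tool_pos: [473.7, 126.2, 69.4]
tcp_rot: [-3.141, -0.001, 2.799]
contact_force: [0.1, -0.4, -1.6]
grip_width: 9.9
finger_force: 30.0
```

Call:
apply_moves(
  motion="0 0 0.002 0; 0 0 0.002 0; 0 0 0 0",
)

```text
time: 9.82
tool_pos: [473.8, 126.2, 65.6]
tcp_rot: [-3.142, -0.0, 2.799]
contact_force: [0.1, -0.5, -1.8]
grip_width: 9.7
finger_force: 30.0
```

Call:
apply_moves(
  motion="0 0 0.001 0; 0 0 0.0008 0; 0 0 0 0",
)

```text
time: 10.2
tool_pos: [473.9, 126.2, 63.9]
tcp_rot: [3.142, -0.0, 2.799]
contact_force: [-0.3, -0.2, -1.2]
grip_width: 10.1
finger_force: 30.0
```

Call:
apply_moves(
  motion="0 -0.001 0 0; 0 -0.001 0 0; 0 -0.001 0 0; 0 0 0 0",
)

```text
time: 10.7
tool_pos: [472.9, 123.3, 63.9]
tcp_rot: [3.141, 0.0, 2.799]
contact_force: [0.0, 0.2, -1.8]
grip_width: 10.1
finger_force: 30.0
```

Call:
apply_moves(
  motion="0 -0.001 0 0; 0 0 0 0",
)

```text
time: 10.95
tool_pos: [472.5, 122.4, 63.9]
tcp_rot: [3.142, -0.0, 2.799]
contact_force: [0.4, -0.0, -2.3]
grip_width: 9.7
finger_force: 30.0
```

Call:
apply_moves(
  motion="0 -0.0007 0 0; 0 0 0 0",
)

```text
time: 11.2
tool_pos: [472.3, 121.8, 63.9]
tcp_rot: [3.142, -0.0, 2.799]
contact_force: [0.4, 0.2, -1.6]
grip_width: 10.1
finger_force: 30.0
```

Call:
apply_moves(
  motion="0 -0.0007 0 0; 0 0 0 0",
)

```text
time: 11.45
tool_pos: [472.3, 121.6, 63.9]
tcp_rot: [3.141, 0.0, 2.799]
contact_force: [0.8, 4.1, -3.5]
grip_width: 10.1
finger_force: 30.0
```

Call:
apply_moves(
  motion="0 -0.0007 0 0; 0 0 0 0",
)

```text
time: 11.7
tool_pos: [472.3, 121.6, 64.0]
tcp_rot: [3.139, 0.0, 2.799]
contact_force: [2.1, 9.0, -3.2]
grip_width: 9.8
finger_force: 30.0
```

Call:
apply_moves(
  motion="0 0.001 0 0; 0 0 0.0006 0; 0 0 0 0",
)

```text
time: 12.08
tool_pos: [472.5, 121.6, 63.5]
tcp_rot: [3.141, 0.001, 2.799]
contact_force: [0.3, 4.0, -0.5]
grip_width: 9.7
finger_force: 30.0
```

Call:
apply_moves(
  motion="0 0 0.0006 0; 0 0 0 0",
)

```text
time: 12.32
tool_pos: [472.6, 121.5, 62.9]
tcp_rot: [3.141, 0.001, 2.799]
contact_force: [2.0, 4.6, 0.3]
grip_width: 9.7
finger_force: 30.0
```

Call:
apply_moves(
  motion="0 0 0.0006 0; 0 0 0 0",
)

```text
time: 12.58
tool_pos: [472.6, 121.5, 62.7]
tcp_rot: [3.141, 0.001, 2.799]
contact_force: [0.2, 4.5, 5.2]
grip_width: 9.8
finger_force: 30.0
```

Call:
apply_moves(
  motion="0 0 0.0004 0; 0 0 0 0",
)

```text
time: 12.82
tool_pos: [472.6, 121.5, 62.7]
tcp_rot: [3.141, 0.001, 2.799]
contact_force: [-1.2, 4.5, 9.0]
grip_width: 9.8
finger_force: 30.0
```

Call:
apply_moves(
  motion="0 0 0 0; 0 0 0 0; 0 0 0 0; 0 0 0 0",
  fingers=-0.4,
)

```text
time: 13.32
tool_pos: [472.0, 121.2, 61.5]
tcp_rot: [-3.141, -0.0, 2.799]
contact_force: [0.1, 0.6, -0.1]
grip_width: 27.5
finger_force: 0.0
```

Call:
apply_moves(
  motion="0 0 -0.01 0; 0 0 -0.02 0; 0 0 -0.03 0; 0 0 -0.03 0; 0 0 -0.03 0; 0 0 0 0",
)

```text
time: 14.08
tool_pos: [473.5, 121.5, 184.5]
tcp_rot: [3.139, 0.005, 2.799]
contact_force: [0.1, -0.1, 0.5]
grip_width: 27.3
finger_force: 0.0
```

```bash
cat > chk.py <<'E'
from h import *
o=bot.get_obs();print({k:np.round(o[k],3) for k in("time","tool_pos","tcp_rot","grip_width")})
for n in("scene","top"):
    c=bot.capture(n);P=cloud(c,c["range_z"]>0)
    for nm,x0,x1,y0,y1,z0,z1 in(("jaw",420,525,80,140,46,54),("castop",420,525,80,160,93,103),("casside",420,525,80,160,60,103),("bar",470,570,200,290,80,92)):
        m=(P[:,0]>x0)&(P[:,0]<x1)&(P[:,1]>y0)&(P[:,1]<y1)&(P[:,2]>z0)&(P[:,2]<z1)
        if m.sum()>20:
            r=cv2.minAreaRect(P[m][:,:2].astype(np.float32));print(n,nm,m.sum(),np.round(r[0],1),np.round(r[1],1),round(r[2],1),P[m,2].max().round(1))
    cv2.imwrite(f"pics/c_{n}_{int(o['time']*100)}.png",cv2.resize(c["img"][100:320,130:400],None,fx=2.6,fy=2.6,interpolation=cv2.INTER_CUBIC))
E
python3 chk.py; ls pics
```

```text
{'time': np.float64(14.075), 'tool_pos': array([473.548, 121.544, 184.459]), 'tcp_rot': array([3.139, 0.005, 2.799]), 'grip_width': np.float64(27.344)}
scene jaw 79 [479.6 124.1] [22.3 83.1] 54.4 54.0
scene castop 147 [482.9 119.4] [11.  62.8] 70.4 100.1
scene casside 362 [474.7 122.7] [12.  80.4] 69.7 100.1
scene bar 217 [519.9 247.1] [14.4 58.9] 70.5 90.3
a.png
b.png
c_scene_1407.png
c_top_1407.png
crop.png
g.png
h_scene.png
h_top.png
scene0.png
top0.png
```

Call:
apply_moves(
  motion="-0.0005 0.033 0 0; -0.0005 0.033 0 0; -0.0005 0.033 0 0; -0.0005 0.0335 0 0; 0 0 0 0; 0 0 0 0; 0 0 0 0",
  fingers=-0.2,
)

```text
time: 15.05
tool_pos: [518.1, 244.6, 181.4]
tcp_rot: [-3.141, -0.001, 2.799]
contact_force: [-0.3, -1.0, 0.8]
grip_width: 36.7
finger_force: 0.0
```

```bash
python3 chk.py
```

```text
{'time': np.float64(15.05), 'tool_pos': array([518.142, 244.623, 181.394]), 'tcp_rot': array([-3.141e+00, -1.000e-03,  2.799e+00]), 'grip_width': np.float64(36.707)}
scene jaw 67 [485.3 121.4] [20.3 74.6] 53.6 53.9
scene castop 152 [475.5 122.8] [13.  77.7] 70.2 100.9
scene casside 357 [475.9 122.7] [13.5 78.5] 69.6 100.9
scene bar 207 [520.6 246.7] [15.2 58. ] 70.9 89.7
top jaw 206 [475.3 124.3] [43.6 87. ] 70.4 53.7
top castop 178 [472.6 120.1] [10.5 80.1] 70.3 101.5
top casside 250 [472.6 120. ] [10.7 80.2] 70.3 101.5
```

View pics/c_scene_1407.png

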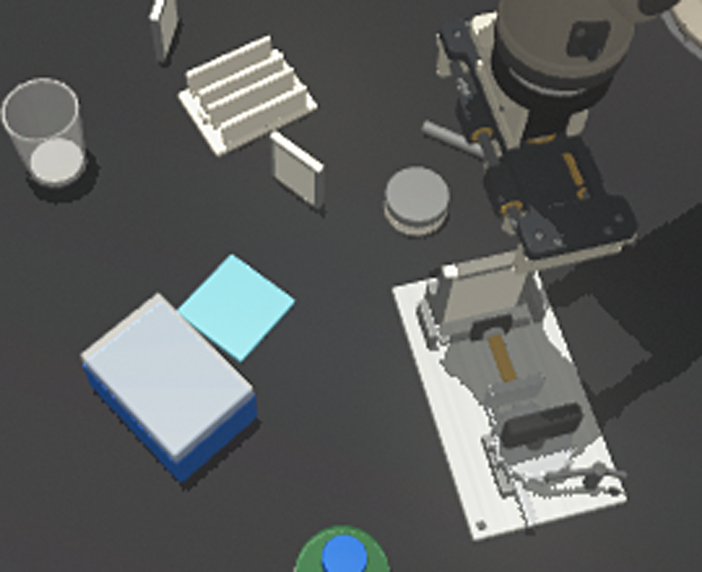

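The cassette stands in the slot (crop, about (490,290)), and both cameras put it flush with the jaw at 70.3°. Next I lower onto the knob bar.

Call:
apply_moves(
  motion="-0.0004 0.0012 0.01 0; 0 0 0.03 0; 0 0 0.03 0; 0 0 0.03 0; 0 0 0.015 0; 0 0 0.009 0; 0 0 0 0; 0 0 0 0",
)

```text
time: 16.15
tool_pos: [519.9, 246.7, 58.7]
tcp_rot: [3.14, 0.001, 2.799]
contact_force: [0.2, 0.5, -0.1]
grip_width: 36.6
finger_force: 0.0
```

Call:
apply_moves(
  motion="0 0 0 0; 0 0 0 0; 0 0 0 0; 0 0 0 0; 0 0 0 0",
  fingers=-1,
)

```text
time: 16.77
tool_pos: [519.3, 246.2, 58.0]
tcp_rot: [-3.141, 0.0, 2.799]
contact_force: [-2.0, -3.3, 4.5]
grip_width: 14.1
finger_force: 30.0
```

```bash
cat > st.py <<'E'
from plant import bot
import numpy as np
for i in range(1):
    o=bot.get_obs();print({k:np.round(o[k],3).tolist() for k in("time","tool_pos","contact_force","moment","grip_width")},"yaw deg",np.degrees(o["tcp_rot"][2]).round(2),"tau6",np.round(o["tau"][5],3),"q6-q1 deg",np.degrees(o["joint_positions"][5]-o["joint_positions"][0]).round(3))
E
python3 st.py
```

```text
{'time': 16.775, 'tool_pos': [519.316, 246.211, 58.005], 'contact_force': [-1.978, -3.341, 4.473], 'moment': [-0.686, 0.287, -0.001], 'grip_width': 14.065} yaw deg 160.39 tau6 0.017 q6-q1 deg -70.377
```

Call:
apply_moves(
  motion="0 -0.0006 0 0; 0 0 0 3; 0 0 0 0",
)

```text
time: 17.15
tool_pos: [519.3, 246.1, 58.0]
tcp_rot: [3.141, 0.0, 2.747]
contact_force: [-0.8, -2.1, 5.0]
grip_width: 14.0
finger_force: 30.0
```

```bash
python3 st.py
```

```text
{'time': 17.15, 'tool_pos': [519.281, 246.134, 58.003], 'contact_force': [-0.828, -2.103, 4.988], 'moment': [-0.323, 0.254, -0.003], 'grip_width': 14.014} yaw deg 157.42 tau6 0.299 q6-q1 deg -67.425
```

Call:
apply_moves(
  motion="0 0 0 3; 0 0 0 0",
)

```text
time: 17.4
tool_pos: [519.3, 246.1, 58.0]
tcp_rot: [3.141, 0.0, 2.695]
contact_force: [-1.9, -2.2, 4.8]
grip_width: 14.2
finger_force: 30.0
```

```bash
python3 st.py
```

```text
{'time': 17.4, 'tool_pos': [519.283, 246.128, 57.993], 'contact_force': [-1.908, -2.205, 4.773], 'moment': [-0.289, 0.244, 0.037], 'grip_width': 14.177} yaw deg 154.43 tau6 0.245 q6-q1 deg -64.435
```

Call:
apply_moves(
  motion="0 0 0 3; 0 0 0 3; 0 0 0 0",
)

```text
time: 17.77
tool_pos: [519.3, 246.1, 58.0]
tcp_rot: [3.141, 0.0, 2.591]
contact_force: [-2.3, -1.5, 5.7]
grip_width: 13.8
finger_force: 30.0
```

```bash
python3 st.py
```

```text
{'time': 17.775, 'tool_pos': [519.296, 246.129, 58.037], 'contact_force': [-2.291, -1.49, 5.678], 'moment': [-0.334, 0.231, 0.046], 'grip_width': 13.815} yaw deg 148.43 tau6 0.254 q6-q1 deg -58.433
```

Call:
apply_moves(
  motion="0 0 0 3; 0 0 0 3; 0 0 0 0",
)

```text
time: 18.15
tool_pos: [519.2, 246.1, 58.0]
tcp_rot: [3.141, 0.0, 2.486]
contact_force: [-1.4, -2.5, 5.2]
grip_width: 14.0
finger_force: 30.0
```

```bash
python3 st.py
```

```text
{'time': 18.15, 'tool_pos': [519.249, 246.078, 58.002], 'contact_force': [-1.366, -2.453, 5.248], 'moment': [-0.355, 0.21, 0.016], 'grip_width': 14.042} yaw deg 142.43 tau6 0.276 q6-q1 deg -52.437
```

Call:
apply_moves(
  motion="0 0 0 3; 0 0 0 0",
)

```text
time: 18.4
tool_pos: [519.2, 246.1, 58.0]
tcp_rot: [3.141, 0.0, 2.433]
contact_force: [-1.5, -1.8, 4.8]
grip_width: 14.0
finger_force: 30.0
```

```bash
python3 st.py
```

```text
{'time': 18.4, 'tool_pos': [519.249, 246.088, 57.988], 'contact_force': [-1.509, -1.817, 4.815], 'moment': [-0.394, 0.232, 0.002], 'grip_width': 13.994} yaw deg 139.43 tau6 0.227 q6-q1 deg -49.434
```

```bash
cat > st.py <<'E'
from plant import bot
import numpy as np
R=[]
for i in range(4):
    o=bot.get_obs();R.append([o["moment"][2],o["tau"][5]]);
    if i<3: bot.capture("top")
R=np.array(R)
print("t",round(float(o["time"]),2),"knob deg",round(160.39-np.degrees(o["tcp_rot"][2]),2),"mz",R[:,0].mean().round(3),R[:,0].round(3),"tau6",R[:,1].mean().round(3),R[-1,1].round(3),"F",o["contact_force"].round(1))
E
python3 st.py
```

```text
t 18.55 knob deg 20.93 mz 0.017 [ 0.002  0.053 -0.029  0.042] tau6 0.082 0.013 F [-1.3 -1.1  5.1]
```

Call:
apply_moves(
  motion="0 0 0 3; 0 0 0 0",
)

```text
time: 18.8
tool_pos: [519.2, 246.1, 58.0]
tcp_rot: [3.141, 0.0, 2.381]
contact_force: [-0.5, -1.0, 5.7]
grip_width: 13.8
finger_force: 30.0
```

```bash
python3 st.py
```

```text
t 18.95 knob deg 23.94 mz 0.013 [ 0.045 -0.008  0.029 -0.015] tau6 0.066 -0.004 F [-1.4 -1.3  5.6]
```

Call:
apply_moves(
  motion="0 0 0 3; 0 0 0 0",
)

```text
time: 19.2
tool_pos: [519.2, 246.1, 58.0]
tcp_rot: [3.141, 0.0, 2.329]
contact_force: [-1.2, -2.0, 5.5]
grip_width: 14.0
finger_force: 30.0
```

```bash
python3 st.py
```

```text
t 19.35 knob deg 26.93 mz 0.032 [0.016 0.056 0.008 0.05 ] tau6 0.102 0.031 F [-0.9 -2.4  5.7]
```

Call:
apply_moves(
  motion="0 0 0 3; 0 0 0 0",
)

```text
time: 19.6
tool_pos: [519.2, 246.1, 58.0]
tcp_rot: [3.141, 0.0, 2.276]
contact_force: [-0.5, -1.2, 4.9]
grip_width: 13.7
finger_force: 30.0
```

```bash
python3 st.py
```

```text
t 19.75 knob deg 29.93 mz 0.04 [0.042 0.015 0.058 0.044] tau6 0.107 0.036 F [-0.4 -2.5  6. ]
```

Call:
apply_moves(
  motion="0 0 0 3; 0 0 0 0",
)

```text
time: 20.0
tool_pos: [519.2, 246.1, 58.0]
tcp_rot: [3.141, 0.0, 2.224]
contact_force: [-1.5, -2.4, 5.7]
grip_width: 14.0
finger_force: 30.0
```

```bash
python3 st.py
```

```text
t 20.15 knob deg 32.93 mz 0.052 [0.044 0.047 0.045 0.074] tau6 0.111 0.041 F [-0.8 -1.6  5.5]
```

Call:
apply_moves(
  motion="0 0 0 3; 0 0 0 0",
)

```text
time: 20.4
tool_pos: [519.2, 246.1, 58.0]
tcp_rot: [3.141, 0.0, 2.172]
contact_force: [-1.0, -2.4, 5.7]
grip_width: 14.3
finger_force: 30.0
```

```bash
python3 st.py
```

```text
t 20.55 knob deg 35.93 mz 0.043 [0.053 0.018 0.023 0.076] tau6 0.112 0.042 F [-1.7 -2.3  5.5]
```

Call:
apply_moves(
  motion="0 0 0 3; 0 0 0 0",
)

```text
time: 20.8
tool_pos: [519.2, 246.0, 58.0]
tcp_rot: [3.141, 0.0, 2.119]
contact_force: [-2.2, -1.4, 5.9]
grip_width: 14.1
finger_force: 30.0
```

```bash
python3 st.py
```

```text
t 20.95 knob deg 38.92 mz -0.001 [-0.019  0.031 -0.034  0.019] tau6 0.122 0.051 F [-1.7 -2.1  6.3]
```

Call:
apply_moves(
  motion="0 0 0 3; 0 0 0 0",
)

```text
time: 21.2
tool_pos: [519.2, 246.0, 58.0]
tcp_rot: [3.141, 0.0, 2.067]
contact_force: [-1.7, -2.2, 5.7]
grip_width: 14.3
finger_force: 30.0
```

```bash
python3 st.py
```

```text
t 21.35 knob deg 41.92 mz 0.008 [ 0.023  0.028 -0.021  0.002] tau6 0.128 0.058 F [-1.1 -2.7  5.6]
```

Call:
apply_moves(
  motion="0 0 0 3; 0 0 0 0",
)

```text
time: 21.6
tool_pos: [519.2, 246.0, 58.0]
tcp_rot: [3.141, -0.0, 2.015]
contact_force: [-1.8, -2.2, 7.2]
grip_width: 14.1
finger_force: 30.0
```

```bash
python3 st.py
```

```text
t 21.75 knob deg 44.93 mz -0.006 [ 0.006 -0.002 -0.021 -0.007] tau6 0.095 0.025 F [-1.4 -2.3  5.5]
```

Call:
apply_moves(
  motion="0 0 0 1; 0 0 0 0",
)

```text
time: 22.0
tool_pos: [519.2, 246.0, 58.0]
tcp_rot: [3.141, -0.0, 1.998]
contact_force: [-1.1, -2.1, 5.7]
grip_width: 14.2
finger_force: 30.0
```

```bash
python3 st.py
```

```text
t 22.15 knob deg 45.93 mz 0.064 [0.075 0.061 0.062 0.059] tau6 0.044 0.021 F [-2.5 -3.2  4.8]
```

Call:
apply_moves(
  motion="0 0 0 1; 0 0 0 0",
)

```text
time: 22.4
tool_pos: [519.2, 246.0, 58.0]
tcp_rot: [3.141, -0.0, 1.98]
contact_force: [-1.3, -2.1, 5.7]
grip_width: 14.1
finger_force: 30.0
```

```bash
python3 st.py
```

```text
t 22.55 knob deg 46.93 mz 0.008 [ 0.005 -0.034  0.025  0.034] tau6 0.028 0.005 F [-1.5 -3.7  5.8]
```

Call:
apply_moves(
  motion="0 0 0 1; 0 0 0 0",
)

```text
time: 22.8
tool_pos: [519.2, 246.0, 58.0]
tcp_rot: [3.141, -0.0, 1.963]
contact_force: [-1.1, -2.2, 4.7]
grip_width: 13.7
finger_force: 30.0
```

```bash
python3 st.py
```

```text
t 22.95 knob deg 47.93 mz -0.034 [-0.065 -0.016 -0.008 -0.048] tau6 0.013 -0.011 F [-1.5 -1.9  5.9]
```

Call:
apply_moves(
  motion="0 0 0 1; 0 0 0 0",
)

```text
time: 23.2
tool_pos: [519.1, 246.0, 58.0]
tcp_rot: [3.141, -0.0, 1.945]
contact_force: [-1.9, -2.5, 5.4]
grip_width: 14.4
finger_force: 30.0
```

```bash
python3 st.py
```

```text
t 23.35 knob deg 48.92 mz 0.063 [0.061 0.068 0.036 0.086] tau6 0.078 0.055 F [-1.3 -2.4  6.7]
```

Call:
apply_moves(
  motion="0 0 0 1; 0 0 0 0",
)

```text
time: 23.6
tool_pos: [519.1, 246.0, 58.0]
tcp_rot: [3.141, -0.0, 1.928]
contact_force: [-2.6, -2.1, 4.7]
grip_width: 14.0
finger_force: 30.0
```

```bash
python3 st.py
```

```text
t 23.75 knob deg 49.93 mz 0.04 [ 0.052  0.054 -0.011  0.065] tau6 0.079 0.056 F [-1.6 -2.4  6.4]
```

Call:
apply_moves(
  motion="0 0 0 3; 0 0 0 0",
)

```text
time: 24.0
tool_pos: [519.1, 246.0, 58.0]
tcp_rot: [3.141, -0.0, 1.875]
contact_force: [-1.2, -3.0, 5.2]
grip_width: 14.3
finger_force: 30.0
```

```bash
python3 st.py
```

```text
t 24.15 knob deg 52.93 mz 0.043 [0.027 0.041 0.033 0.072] tau6 0.113 0.042 F [-2.2 -2.4  6.1]
```

Call:
apply_moves(
  motion="0 0 0 3; 0 0 0 0",
)

```text
time: 24.4
tool_pos: [519.1, 246.0, 58.0]
tcp_rot: [3.141, -0.0, 1.823]
contact_force: [-1.9, -2.9, 5.8]
grip_width: 14.4
finger_force: 30.0
```

```bash
python3 st.py
```

```text
t 24.55 knob deg 55.93 mz 0.057 [0.069 0.054 0.025 0.079] tau6 0.118 0.047 F [-2.3 -1.8  5.6]
```

Call:
apply_moves(
  motion="0 0 0 3; 0 0 0 0",
)

```text
time: 24.8
tool_pos: [519.1, 246.0, 58.0]
tcp_rot: [3.141, -0.0, 1.77]
contact_force: [-2.2, -1.8, 6.3]
grip_width: 14.0
finger_force: 30.0
```

```bash
python3 st.py
```

```text
t 24.95 knob deg 58.93 mz 0.042 [0.077 0.043 0.002 0.046] tau6 0.12 0.05 F [-1.4 -2.   6.3]
```

Call:
apply_moves(
  motion="0 0 0 3; 0 0 0 0",
)

```text
time: 25.2
tool_pos: [519.1, 246.0, 58.0]
tcp_rot: [3.141, -0.0, 1.718]
contact_force: [-1.7, -1.9, 5.7]
grip_width: 13.9
finger_force: 30.0
```

```bash
python3 st.py
```

```text
t 25.35 knob deg 61.93 mz 0.028 [0.028 0.046 0.03  0.009] tau6 0.124 0.053 F [-1.3 -1.6  5.9]
```

Call:
apply_moves(
  motion="0 0 0 3; 0 0 0 0",
)

```text
time: 25.6
tool_pos: [519.1, 246.0, 58.0]
tcp_rot: [3.141, -0.0, 1.666]
contact_force: [-2.2, -2.6, 6.4]
grip_width: 14.0
finger_force: 30.0
```

```bash
python3 st.py
```

```text
t 25.75 knob deg 64.92 mz 0.055 [0.059 0.073 0.024 0.065] tau6 0.136 0.066 F [-1.9 -2.3  5.4]
```

Call:
apply_moves(
  motion="0 0 0 3; 0 0 0 0",
)

```text
time: 26.0
tool_pos: [519.1, 246.0, 58.0]
tcp_rot: [3.141, -0.0, 1.613]
contact_force: [-1.5, -3.3, 5.7]
grip_width: 13.8
finger_force: 30.0
```

```bash
python3 st.py
```

```text
t 26.15 knob deg 67.93 mz 0.015 [-0.024  0.034  0.034  0.015] tau6 0.099 0.03 F [-1.9 -2.2  5.6]
```

Call:
apply_moves(
  motion="0 0 0 1; 0 0 0 0",
)

```text
time: 26.4
tool_pos: [519.1, 246.0, 58.0]
tcp_rot: [3.141, -0.0, 1.596]
contact_force: [-1.4, -2.4, 5.3]
grip_width: 13.7
finger_force: 30.0
```

```bash
python3 st.py
```

```text
t 26.55 knob deg 68.93 mz 0.061 [0.069 0.043 0.068 0.062] tau6 0.066 0.043 F [-1.9 -2.8  5.9]
```

Call:
apply_moves(
  motion="0 0 0 1; 0 0 0 0",
)

```text
time: 26.8
tool_pos: [519.1, 246.0, 58.0]
tcp_rot: [3.141, -0.0, 1.579]
contact_force: [-1.2, -1.9, 6.5]
grip_width: 13.9
finger_force: 30.0
```

```bash
python3 st.py
```

```text
t 26.95 knob deg 69.93 mz 0.012 [ 0.025 -0.031  0.007  0.047] tau6 0.051 0.028 F [-1.3 -2.2  6.3]
```

Call:
apply_moves(
  motion="0 0 0 1; 0 0 0 0",
)

```text
time: 27.2
tool_pos: [519.1, 246.0, 58.0]
tcp_rot: [3.141, -0.0, 1.561]
contact_force: [-1.6, -2.2, 6.0]
grip_width: 14.2
finger_force: 30.0
```

```bash
python3 st.py
```

```text
t 27.35 knob deg 70.93 mz -0.001 [-0.03   0.038  0.    -0.013] tau6 0.034 0.011 F [-2.2 -1.7  6. ]
```

Call:
apply_moves(
  motion="0 0 0 1; 0 0 0 0",
)

```text
time: 27.6
tool_pos: [519.1, 246.0, 58.0]
tcp_rot: [3.141, -0.0, 1.544]
contact_force: [-2.2, -1.4, 5.2]
grip_width: 13.6
finger_force: 30.0
```

```bash
python3 st.py
```

```text
t 27.75 knob deg 71.93 mz 0.037 [ 0.055  0.064 -0.005  0.035] tau6 0.05 0.031 F [-1.4 -1.6  5.3]
```

Call:
apply_moves(
  motion="0 0 0 1; 0 0 0 0",
)

```text
time: 28.0
tool_pos: [519.1, 246.0, 58.0]
tcp_rot: [3.142, -0.0, 1.526]
contact_force: [-2.0, -2.6, 6.0]
grip_width: 14.1
finger_force: 30.0
```

```bash
python3 st.py
```

```text
t 28.15 knob deg 72.93 mz 0.085 [0.102 0.136 0.049 0.052] tau6 0.085 0.062 F [-2.8 -1.6  5.6]
```

Call:
apply_moves(
  motion="0 0 0 1; 0 0 0 0",
)

```text
time: 28.4
tool_pos: [519.1, 246.0, 58.0]
tcp_rot: [3.142, -0.0, 1.509]
contact_force: [-2.2, -2.0, 5.0]
grip_width: 13.9
finger_force: 30.0
```

```bash
python3 st.py
```

```text
t 28.55 knob deg 73.93 mz 0.056 [0.1   0.052 0.041 0.03 ] tau6 0.085 0.062 F [-3.  -1.3  5.9]
```

Call:
apply_moves(
  motion="0 0 0 3; 0 0 0 0",
)

```text
time: 28.8
tool_pos: [519.1, 246.0, 58.0]
tcp_rot: [3.141, -0.0, 1.456]
contact_force: [-3.2, -2.4, 5.8]
grip_width: 14.2
finger_force: 30.1
```

```bash
python3 st.py
```

```text
t 28.95 knob deg 76.91 mz 0.188 [0.205 0.161 0.174 0.212] tau6 0.256 0.184 F [-2.1 -2.3  6.2]
```

Call:
apply_moves(
  motion="0 0 0 3; 0 0 0 0",
)

```text
time: 29.2
tool_pos: [519.0, 246.0, 58.0]
tcp_rot: [3.142, -0.0, 1.404]
contact_force: [-1.5, -3.0, 6.3]
grip_width: 14.1
finger_force: 30.1
```

```bash
python3 st.py
```

```text
t 29.35 knob deg 79.91 mz 0.199 [0.217 0.175 0.217 0.185] tau6 0.287 0.217 F [-2.4 -2.2  5.8]
```

Call:
apply_moves(
  motion="0 0 0 3; 0 0 0 0",
)

```text
time: 29.6
tool_pos: [519.0, 246.0, 58.0]
tcp_rot: [3.142, -0.0, 1.352]
contact_force: [-2.5, -2.5, 6.2]
grip_width: 14.1
finger_force: 30.1
```

```bash
python3 st.py
```

```text
t 29.75 knob deg 82.9 mz 0.22 [0.226 0.22  0.186 0.249] tau6 0.3 0.23 F [-1.9 -1.8  6.8]
```

Call:
apply_moves(
  motion="0 0 0 3; 0 0 0 0",
)

```text
time: 30.0
tool_pos: [519.0, 246.0, 58.0]
tcp_rot: [3.141, -0.0, 1.3]
contact_force: [-1.7, -2.7, 5.8]
grip_width: 14.3
finger_force: 30.1
```

```bash
python3 st.py
```

```text
t 30.15 knob deg 85.9 mz 0.238 [0.272 0.301 0.187 0.194] tau6 0.316 0.245 F [-2.8 -2.5  6.3]
```

Call:
apply_moves(
  motion="0 0 0 3; 0 0 0 0",
)

```text
time: 30.4
tool_pos: [519.0, 246.0, 58.0]
tcp_rot: [3.142, 0.0, 1.247]
contact_force: [-2.8, -3.0, 5.9]
grip_width: 14.3
finger_force: 30.2
```

```bash
python3 st.py
```

```text
t 30.55 knob deg 88.89 mz 0.271 [0.208 0.334 0.251 0.292] tau6 0.335 0.265 F [-2.8 -2.5  6.1]
```

Call:
apply_moves(
  motion="0 0 0 2.5; 0 0 0 0",
)

```text
time: 30.8
tool_pos: [519.0, 246.0, 58.0]
tcp_rot: [3.142, 0.0, 1.204]
contact_force: [-2.4, -2.9, 6.5]
grip_width: 14.3
finger_force: 30.2
```

```bash
python3 st.py
```

```text
t 30.95 knob deg 91.39 mz 0.269 [0.31  0.282 0.182 0.302] tau6 0.346 0.288 F [-1.5 -2.3  6.6]
```

The foot bears at about 75°, just past tooth 3 (72°), so tooth 4 (96°) is the right one. I'll go just past it.

Call:
apply_moves(
  motion="0 0 0 2; 0 0 0 1.5; 0 0 0 0",
)

```text
time: 31.32
tool_pos: [519.0, 246.0, 58.0]
tcp_rot: [3.142, 0.0, 1.143]
contact_force: [-2.4, -1.8, 6.8]
grip_width: 14.3
finger_force: 30.1
```

```bash
python3 st.py
```

```text
t 31.48 knob deg 94.89 mz 0.249 [0.275 0.255 0.228 0.239] tau6 0.297 0.262 F [-1.7 -2.5  6. ]
```

Call:
apply_moves(
  motion="0 0 0 1; 0 0 0 0",
)

```text
time: 31.72
tool_pos: [519.0, 246.0, 58.0]
tcp_rot: [-3.142, 0.0, 1.125]
contact_force: [-1.4, -2.3, 6.4]
grip_width: 14.3
finger_force: 30.1
```

```bash
python3 st.py
```

```text
t 31.88 knob deg 95.9 mz 0.235 [0.242 0.238 0.223 0.236] tau6 0.269 0.245 F [-1.6 -2.1  6.9]
```

Call:
apply_moves(
  motion="0 0 0 1; 0 0 0 0",
)

```text
time: 32.12
tool_pos: [519.0, 246.0, 58.0]
tcp_rot: [3.142, -0.0, 1.108]
contact_force: [-1.6, -2.0, 7.0]
grip_width: 14.0
finger_force: 30.1
```

```bash
python3 st.py
```

```text
t 32.27 knob deg 96.89 mz 0.235 [0.237 0.24  0.236 0.228] tau6 0.261 0.238 F [-1.8 -0.4  6.9]
```

Call:
apply_moves(
  motion="0 0 0 1; 0 0 0 0",
)

```text
time: 32.52
tool_pos: [519.0, 246.0, 58.0]
tcp_rot: [-3.142, 0.0, 1.091]
contact_force: [-1.8, -2.2, 6.1]
grip_width: 14.2
finger_force: 30.2
```

```bash
python3 st.py
```

```text
t 32.67 knob deg 97.89 mz 0.298 [0.264 0.329 0.301 0.296] tau6 0.322 0.298 F [-1.9 -2.   6.3]
```

Call:
apply_moves(
  motion="0 0 0 0.8; 0 0 0 0",
)

```text
time: 32.92
tool_pos: [519.0, 246.0, 58.0]
tcp_rot: [-3.142, 0.0, 1.077]
contact_force: [-2.1, -1.5, 6.4]
grip_width: 14.4
finger_force: 30.2
```

```bash
python3 st.py
```

```text
t 33.08 knob deg 98.69 mz 0.294 [0.323 0.293 0.255 0.305] tau6 0.325 0.307 F [-2.2 -2.1  6.7]
```

Call:
apply_moves(
  motion="0 0 0 -1; 0 0 0 -1; 0 0 0 -1; 0 0 0 0",
)

```text
time: 33.58
tool_pos: [519.0, 246.0, 58.0]
tcp_rot: [-3.142, -0.0, 1.129]
contact_force: [-2.0, -2.0, 6.6]
grip_width: 14.0
finger_force: 30.0
```

```bash
python3 st.py
```

```text
t 33.73 knob deg 95.72 mz 0.093 [0.145 0.088 0.1   0.04 ] tau6 0.061 0.084 F [-1.6 -1.9  6.3]
```

Call:
apply_moves(
  motion="0 0 0 -0.7; 0 0 0 0",
)

```text
time: 33.98
tool_pos: [519.1, 246.0, 58.0]
tcp_rot: [3.142, -0.0, 1.141]
contact_force: [-2.3, -2.6, 6.0]
grip_width: 13.7
finger_force: 30.0
```

```bash
python3 st.py
```

```text
t 34.12 knob deg 95.03 mz 0.065 [0.044 0.064 0.066 0.084] tau6 0.02 0.036 F [-1.3 -3.1  6. ]
```

Call:
apply_moves(
  motion="0 0 0 -0.8; 0 0 0 0",
)

```text
time: 34.38
tool_pos: [519.1, 246.0, 58.0]
tcp_rot: [3.142, -0.0, 1.155]
contact_force: [-1.7, -2.6, 6.0]
grip_width: 14.2
finger_force: 30.0
```

```bash
python3 st.py
```

```text
t 34.52 knob deg 94.24 mz -0.047 [-0.097 -0.014  0.003 -0.082] tau6 -0.07 -0.052 F [-2.7 -2.9  6. ]
```

Backing off takes the torque below zero, so the pawl is holding tooth 4. Now I release and lift.

Call:
apply_moves(
  motion="0 0 0 0.7; 0 0 0 0; 0 0 0 0; 0 0 0 0; 0 0 0 0; 0 0 0 0",
  fingers=-0.3,
)

```text
time: 35.28
tool_pos: [519.1, 246.0, 57.7]
tcp_rot: [-3.142, -0.0, 1.141]
contact_force: [-0.5, -0.0, 0.2]
grip_width: 32.0
finger_force: 0.0
```

Call:
apply_moves(
  motion="0 0 -0.01 0; 0 0 -0.02 0; 0 0 -0.03 0; 0 0 -0.05 0; 0 0 -0.05 0; 0 0 -0.05 0; 0 0 0 0; 0 0 0 0",
)

```text
time: 36.28
tool_pos: [518.7, 245.8, 267.7]
tcp_rot: [-3.141, 0.0, 1.141]
contact_force: [-0.5, -0.5, -0.4]
grip_width: 32.4
finger_force: 0.0
```

```bash
python3 chk.py; ls pics | grep c_
```

```text
{'time': np.float64(36.275), 'tool_pos': array([518.692, 245.848, 267.657]), 'tcp_rot': array([-3.141,  0.   ,  1.141]), 'grip_width': np.float64(32.369)}
scene jaw 45 [500.8 112.9] [17.5 44.5] 31.7 53.0
scene castop 75 [473.9 122.5] [11.2 80.4] 70.4 102.1
scene casside 182 [474.2 122.5] [11.8 80.9] 70.0 102.1
scene bar 210 [519.8 247.5] [59.9 14.4] 67.6 89.7
top jaw 205 [470.  109.6] [12.4 87.2] 70.2 53.8
top castop 179 [472.6 120.1] [10.5 80.2] 70.2 101.1
top casside 248 [472.6 120.1] [10.5 80.2] 70.3 101.1
top bar 168 [517.8 244.7] [58.9 14. ] 65.5 90.0
c_scene_1407.png
c_scene_1505.png
c_scene_3627.png
c_top_1407.png
c_top_1505.png
c_top_3627.png
```

View pics/c_scene_3627.png

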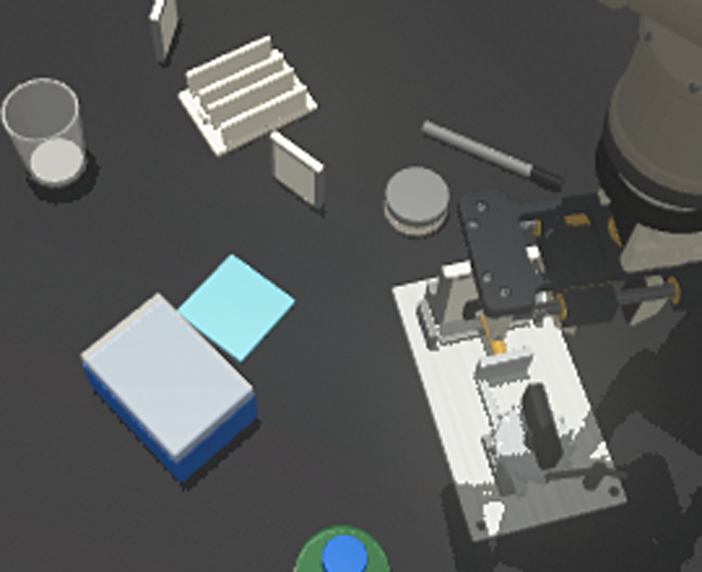

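The crop shows the cassette still upright in the slot at about (455,290), the knob bar turned about 95° at (540,425), and the other things in place.

```bash
python3 -c "
from plant import bot
print(bot.close_job())"
```

```text
the job is handed in; nothing more can be done
None
```

The cassette is in the stand, square against the back jaw and let go. The knob is caught on tooth 4, the first tooth past where the foot began to bear (about 75°), and the job was handed in at about 36 s of the 67 s.

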